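Set a blank against the flip stop and clamp it for the saw

ROBOT

A 6-joint arm with a two-finger parallel gripper is mounted at the origin on the work surface; the furniture and walls round the work are solid. World frame = base frame: x ahead of the robot, y to its left, z up, the work surface at z = 0. Lengths are in m, angles in rad, forces in N, time in s.
With the tool pointing down it reaches from about 0.375 to 0.75 m from the base axis. Payload 9 kg.
Tool frame: the origin (TCP) lies on the front face of the gripper's body, between the roots of the fingers; the fingertips stand robot.nose_length ahead of it and the grasp point (between the pads) lies 54 mm ahead of it (robot.nose_length is the distance from the TCP to the fingertips, in m); z points along the fingers, y is the direction in which the jaws open and shut (so a half turn about z gives the same grasp; the last joint's range is limited). The gripper opens to 85 mm and grips with 20 to 120 N. Pads are 22 mm wide; open, the fingers measure 114 mm over their backs; the gripper's body (76 mm by 85 mm) begins 54 mm behind the grasp point. The pads swing forward as they close: fully open they stand 13 mm farther back than shut.
Start: joints at [1.022, 0.104, 0.097, 1.564, 0, 1.353], TCP at [0.195, 0.567, 0.304] pointing down, gripper open.
Joint ranges: [-2.99, 2.99], [-0.84, 1.86], [-1.1, 1.16], [-1.84, 2.11], [-1.51, 1.56], [-3.14, 3.14]. Speed limits (rad/s): [2.22, 2.22, 2.57, 3.14, 3.14, 3.14].

INTERFACE

Orientations are given as a rotation vector (axis times angle).
In Python, from rig import get_state, imaging, job, robot gives the robot as it stands.
- The arm moves only by the tool carry_out, never from a script. Its argument "moves" is a list of rows, each a list of 7 numbers: the shift along the tool's x, y, z in m, then the turn, a rotation vector about the tool's x, y, z in rad, then the closure, from 0 (fully open) to 1 (shut). A call has exactly 8 rows; each row shifts and turns the pose as measured when the row begins, along the tool's axes as they then stand; what a row does not reach is not made up. A row lasts 1/10 s, in which the tool goes at most 50 mm and 8.59 degrees, less where a joint would pass 70% of its speed; a pose out of reach is approached as far as the arm can. A call with a gripper value outside its range is refused whole. The fingers move at their own pace and stop on an object; the grip force is fixed at half the most. Time passes only in rows, so rows that do not move let the fingers close, or fill a call up. It gives the time, the measured TCP pose, the force and the opening at its end, in the units of the state.
- get_state(): the state, without advancing time (a new reading comes with each control period).
- imaging.capture(name): name is "scene" or "top" or "wrist"; returns a dict with "frame" (480x640x3 uint8, red, green, blue), "intrinsics" (3x3 intrinsics, pixels), "position" and "rotation" of the camera in the world. Camera axes: x right, y up, looking along -z (the intrinsics and any distortion apply to the point x, -y, -z); pixel columns grow to the right and rows downward; lengths in m; the calibration is good to about 2 mm. A picture is of the moment at which its call begins. There is no depth.
- job.job_done(): hands the job in, once; it reports no verdict.
The state is a dict: "time": time; "q": joint angles; "joint_vel": joint speeds; "effort": joint torques, N m; "tool_pos": TCP position; "ee_rot": TCP orientation; "ft_force": force on the tool from outside, world axes, zero at the start; "wrist_torque": the same for the moment, N m; "opening": finger opening in m.
Only numpy, scipy, OpenCV 4.12 (cv2) and the standard library are available. Lean on these libraries where they do the work, as an engineer would, in place of code of your own. Each camera call takes 0.05 s, during which the arm holds its last target.

TASK

Get the wooden blank ready for sawing in the cut-off jig, using fingertip pushes only: push the raised flip stop fully down, then push the blank flat along the fence until its end butts against the stop, and last push the toggle clamp's handle down until it locks the blank. Never lift the blank off the bed, and leave the pencil, the caliper and the other offcut where they lie.

Things in the scene. Friction and masses are not known exactly. Their poses are not given: they have to be found in the camera images.
- jig: cut-off jig screwed to the bench: plywood bed 150 (x) x 280 (y) x 18 mm, wooden fence along its far edge. Origin: centre of the bed's underside; x points across the bed to the fence, y along the fence to the flip stop, z up. In jig mm: bed top z = 18; fence from x = 35 (front face) to x = 75, top z = 43, with a 3 mm saw kerf at y = -10
- home (a point): point on the bed where the blank's origin lies when the blank is flat against the fence and its end against the lowered stop (jig x = 12.5, y = 30, z = 18 mm)
- blank: the blank: a rectangular softwood offcut 45 (x) x 120 (y) x 22 (z) mm, about 90 g, lying loose on the jig's bed, short of the stop. Origin: centre of its underside; its y runs along its length, towards the stop
- stop_flap (a joint): hinge of the flip stop (aluminium, 20 mm wide), rad: 0 = fully down (bar level, paddle hanging in front of the fence), grows as it is raised (1.57 = bar upright, 1.75 = limit). Stiff (0.07 N m): it stays at any angle. When down, the paddle spans jig x = -7 to 32, z = 20 to 60 mm, and its face towards the blank is at y = 90
- stop_hinge (a point): middle of the flip stop's hinge axis, which is parallel to the jig's y (jig x = 47, y = 100, z = 58 mm). The fixed ears either side reach jig z = 64 and y = 84 to 116, the small knob behind (x = 66) z = 60. The bar is 10 mm thick, centred on the axis, and reaches 47 mm from it; when down it points to the jig's -x, the 12 mm thick paddle under it reaches 54 mm out and 38 mm down
- stop_end (a point): middle of the bar's top face near its free end: 42 mm in front of the hinge axis and 5 mm above it when down; moves with the stop. With the stop upright this face looks to the jig's +x
- clamp_handle (a joint): hinge of the toggle clamp's handle, rad: 0 = open (handle 1.2 rad above level), grows as it is pushed down and away from the robot, 1.24 = locked (handle about level, along the jig's +x). Stays where it is left (0.08 N m). A link drives the clamp arm from it; the arm's rubber foot lands on the blank's top at jig x = 2.5, y = 40 mm, then the link passes dead centre and locks
- handle_hinge (a point): middle of the handle's hinge axis, which is parallel to the jig's y (jig x = 69, y = 40, z = 69 mm). The clamp's cheeks round it reach jig z = 75, its foot y = 22 to 58
- handle_end (a point): end of the handle, on its centre line, 97 mm from the hinge axis; the rubber grip is 16 mm wide in y, 13 mm thick and covers the last 70 mm; moves with the handle. Push on its upper (robot-side) face near this end
- clamp_arm: the clamp's steel arm with its rubber foot, driven by the handle. Origin: its pivot (jig x = 47, y = 40, z = 61 mm). When the clamp is open the arm stands steeply up above the fence's front edge, up to jig z = 120 mm, its foot about 35 mm in front of the pivot
- pencil: pencil 163 mm long, 8 mm thick, lying on the bench on the robot's side of the jig; leave it. Origin: centre of its underside
- caliper: steel caliper 65 x 200 x 11 mm, lying on the bench beyond the jig; leave it. Origin: centre of its underside
- cut_piece: another offcut, 40 x 85 x 30 mm, shorter and thicker than the blank, lying on the bench beyond the jig; leave it. Origin: centre of its underside

How it is judged:
On the way, in this order (a step that is already met when the one before it is completed fails the run):
1. the flip stop is fully down while the clamp is still open and the blank is not yet at it (value of joint stop_flap below 0.06 rad and value of joint clamp_handle below 0.3 rad and y of blank in the frame of home below -0.01 m), for 0.2 s.
2. the blank lies flat against the fence and its end against the lowered stop, clamp still open (value of joint stop_flap below 0.06 rad and value of joint clamp_handle below 0.5 rad and x of blank in the frame of home above -0.0025 m and y of blank in the frame of home above -0.0025 m and angle between the y axis of blank and the y axis of jig, either way round below 0.03 rad), for 0.2 s.
At the end, for the whole second after the job is handed in: the flip stop is down (within 0.06 rad), the clamp handle is locked (past 1.15 rad) with its foot pressing on the blank by more than 3 N, and the blank lies at rest flat on the bed, within 2.5 mm of the fence and of the stop and within 0.03 rad of the fence's line (value of joint stop_flap below 0.06 rad and value of joint clamp_handle above 1.15 rad and contact force between clamp_arm and blank above 3 N and x of blank in the frame of home above -0.0025 m and horizontal distance between blank and home below 0.004 m and y of blank in the frame of home above -0.0025 m and angle between the y axis of blank and the y axis of jig, either way round below 0.03 rad and angle between blank's own z axis and vertical below 0.03 rad and linear speed of blank below 0.01 m/s); the robot touches nothing.
It fails at once if the blank is lifted off the bed or tipped up (z of blank in the frame of home above 0.01 m or angle between blank's own z axis and vertical above 0.15 rad).
It fails at once if the pencil, the caliper or the other offcut is moved (distance of any of pencil, caliper, cut_piece from where it was at the start of the episode above 0.02 m).
It also fails if it takes over 64 s, if anything falls off the work surface, if the arm or the gripper's body presses on something with over 40 N, if the wrist force passes 120 N, or if a joint passes its speed limit or range.

## Working session

There is one attempt and no reset: what is moved stays moved. The work goes in short steps, Python scripts to look and compute and a tool call to move; the robot and the scene stay as the last step left them, time stands still between calls to the robot, and variables do not carry over. Pictures are saved under pics/ and viewed, and the job is handed in when it is done.

Besides the shell and the picture viewer there is one more tool, called after ">>>" as name(argument=value, ...) on one line, values as JSON. carry_out: Moves the arm, as the interface text tells. Its arguments: {"type":"object","properties":{"moves":{"type":"array","items":{"type":"array","items":{"type":"number"}}}},"required":["moves"]}

```bash
ls; mkdir -p pics
python3 - <<'E'
from rig import get_state, imaging, job, robot
import cv2,numpy as np
print(get_state()); print(robot.nose_length,dir(robot))
for n in ["scene","top","wrist"]:
    c=imaging.capture(n); cv2.imwrite(f"pics/{n}0.png",c["frame"][:,:,::-1]); print(n,c["intrinsics"],c["position"],c["rotation"],[k for k in c])
E
```

```text
pics
{'time': 0.0, 'q': array([ 1.02226221e+00,  1.04722707e-01,  9.64659583e-02,  1.56390349e+00,
       -4.24563658e-05,  1.35308707e+00]), 'joint_vel': array([ 0.00231069, -0.00185803, -0.00102106, -0.00025065, -0.00072683,
       -0.00183787]), 'effort': array([-5.63309677e-04, -5.56919324e+01,  5.03664100e+01,  1.68182852e-02,
       -2.75818884e-04,  6.19904017e-05]), 'tool_pos': array([0.19477023, 0.56725104, 0.30310673]), 'ee_rot': array([-5.17214344e-01, -3.09824689e+00,  2.01173238e-03]), 'ft_force': array([-0.04842845, -0.33524367, -0.46194698]), 'wrist_torque': array([-0.06363613,  0.01615249,  0.03677661]), 'opening': 0.0851274366875678}
0.0726 ['PlanningError', '__class__', '__delattr__', '__dict__', '__dir__', '__doc__', '__eq__', '__format__', '__ge__', '__getattribute__', '__getstate__', '__gt__', '__hash__', '__init__', '__init_subclass__', '__le__', '__lt__', '__module__', '__ne__', '__new__', '__reduce__', '__reduce_ex__', '__repr__', '__setattr__', '__sizeof__', '__str__', '__subclasshook__', '__weakref__', 'nose_length']
scene [[502.05256957   0.         316.69132738]
 [  0.         502.05256957 233.83139643]
 [  0.           0.           1.        ]] [-0.02303275 -0.67792045  0.59757994] [ 0.92647867 -0.38587425 -0.76343967] ['frame', 'intrinsics', 'position', 'rotation']
top [[524.37766002   0.         328.22098133]
 [  0.         524.37766002 240.4951478 ]
 [  0.           0.           1.        ]] [ 0.35730768 -0.18790815  1.11671468] [ 0.11678148 -0.07936409 -1.56447859] ['frame', 'intrinsics', 'position', 'rotation']
wrist [[346.85172203   0.         317.29496286]
 [  0.         346.85172203 238.0296453 ]
 [  0.           0.           1.        ]] [0.12692787 0.59130221 0.37415551] [-0.25029244 -0.17744401  1.23033943] ['frame', 'intrinsics', 'position', 'rotation']
```

View pics/scene0.png

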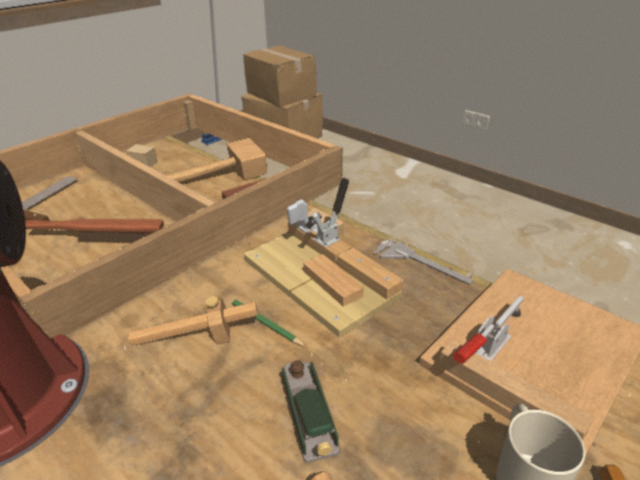

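View pics/top0.png

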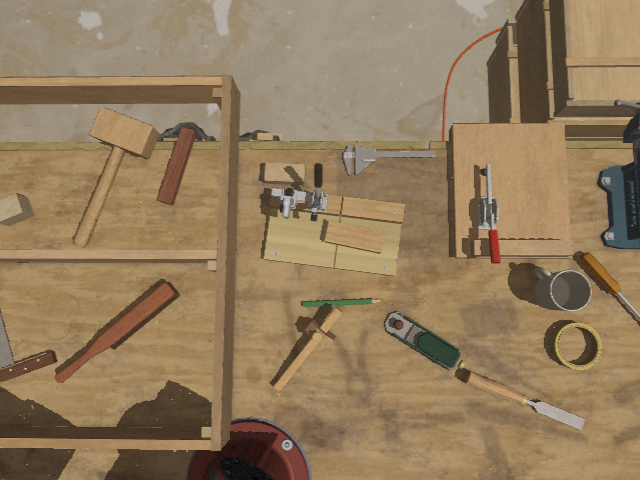

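The scene shows the jig around (320,270). In the top view the jig spans roughly (262..405, 190..275), with the flip stop near (285,200), the clamp near (315,200) and the blank at (352,236). I'll enlarge both views.

Run:
```python
import cv2
a=cv2.imread("pics/top0.png")[140:320,240:450]; cv2.imwrite("pics/top0z.png",cv2.resize(a,None,fx=3.6,fy=3.3,interpolation=cv2.INTER_CUBIC) if 0 else cv2.resize(a,None,fx=3,fy=3,interpolation=cv2.INTER_CUBIC))
a=cv2.imread("pics/scene0.png")[170:340,230:480]; cv2.imwrite("pics/scene0z.png",cv2.resize(a,None,fx=3,fy=3,interpolation=cv2.INTER_CUBIC))
```

```text
(no output)
```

View pics/top0z.png

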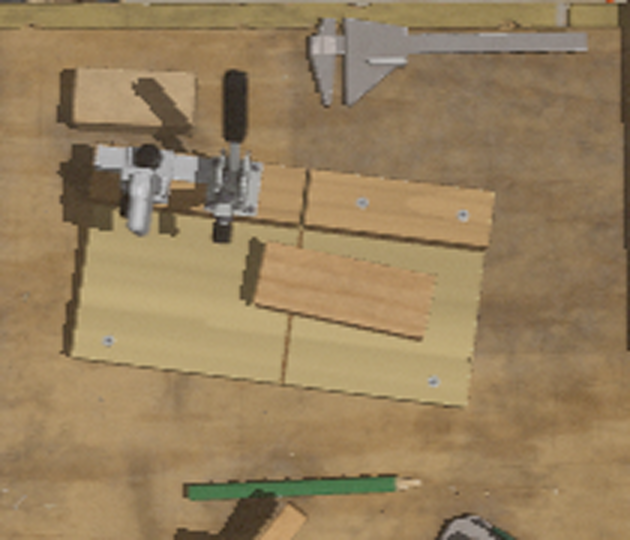

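View pics/scene0z.png

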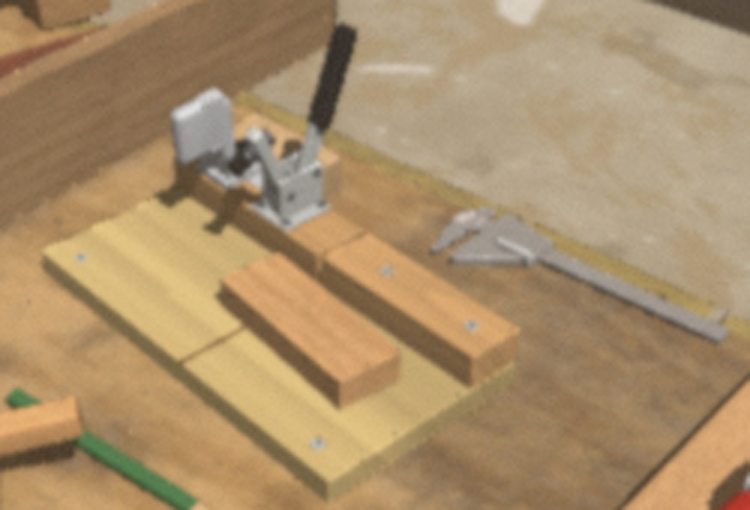

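```bash
cat > h.py <<'E'
import numpy as np, cv2
from scipy.spatial.transform import Rotation as R
from scipy.optimize import least_squares
CAM={"scene":(502.05256957,316.69132738,233.83139643,[-0.02303275,-0.67792045,0.59757994],[0.92647867,-0.38587425,-0.76343967]),
"top":(524.37766002,328.22098133,240.4951478,[0.35730768,-0.18790815,1.11671468],[0.11678148,-0.07936409,-1.56447859])}
def proj(n,P):
    f,cx,cy,p,r=CAM[n]; c=(np.atleast_2d(P)-p)@R.from_rotvec(r).as_matrix()
    return np.c_[cx+f*c[:,0]/-c[:,2], cy-f*c[:,1]/-c[:,2]]
def pose(v,P): # planar x,y,yaw ; P local m
    return np.atleast_2d(P)@R.from_euler('z',v[2]).as_matrix().T+[v[0],v[1],0]
off={"top":(240,140),"scene":(230,170)}
def Z(n,uv): return np.array(uv)/3+off[n]
E
python3 - <<'E'
from h import *
J={"top":[((-75,140,18),(71,357)),((-75,-140,18),(467,405)),((35,-140,43),(488,247)),((75,-140,43),(494,190)),((-75,-10,18),(284,385)),((35,-10,43),(301,228)),((75,-10,43),(308,170))],
"scene":[((-75,140,18),(44,255)),((-75,-140,18),(328,490)),((35,-140,43),(473,360)),((75,-140,43),(519,330)),((-75,-10,18),(183,360)),((35,-10,43),(322,262))]}
def res(v,ns=("top","scene")):
    return np.concatenate([(proj(n,pose(v,np.array([a[0] for a in J[n]])/1e3))-Z(n,[a[1] for a in J[n]])).ravel() for n in ns])
for ns in (("top",),("scene",),("top","scene")):
    s=least_squares(res,[.5,-.2,0],args=(ns,)); print(ns,s.x,np.round(s.fun.reshape(-1,2),1).tolist())
B={"top":[(262,238),(436,272),(420,340),(253,304)],"scene":[(278,254),(400,352),(340,382),(220,286)]}
L=np.array([(22.5,60,40),(22.5,-60,40),(-22.5,-60,40),(-22.5,60,40)])/1e3
def rb(v,ns): return np.concatenate([(proj(n,pose(v,L))-Z(n,B[n])).ravel() for n in ns])
for ns in (("top",),("scene",),("top","scene")):
    b=least_squares(rb,[.5,-.2,0],args=(ns,)); print(ns,b.x,np.round(b.fun,1))
d=R.from_euler('z',-s.x[2]).apply(np.r_[b.x[:2]-s.x[:2],0])
print("blank in jig",d*1e3,b.x[2]-s.x[2])
E
```

```text
('top',) [ 0.51209401 -0.17282725 -0.11684834] [[-0.2, 0.8], [0.3, 0.8], [0.2, -0.1], [0.2, 0.0], [-0.5, 0.0], [0.0, -1.1], [-0.0, -0.5]]
('scene',) [ 0.50993452 -0.17552138 -0.13053654] [[-0.8, -1.3], [0.0, -1.2], [0.5, 0.7], [1.3, 0.8], [-0.8, 1.7], [-0.4, -1.4]]
('top', 'scene') [ 0.51139941 -0.17373406 -0.12268289] [[0.1, 0.7], [0.4, 1.5], [0.7, 0.7], [0.8, 0.8], [-0.3, 0.3], [0.6, -0.7], [0.6, -0.1], [-1.1, -1.6], [0.5, -2.4], [0.5, -0.6], [1.1, -0.5], [-0.7, 1.0], [-0.7, -2.2]]
('top',) [ 0.50177013 -0.21552591 -0.19978541] [ 0.7  0.6 -0.6  0.7  0.6 -0.8 -0.7 -0.4]
('scene',) [ 0.49785789 -0.21870224 -0.19402696] [-0.3 -0.1  0.8  0.4  0.2  1.  -0.8 -1.8]
('top', 'scene') [ 0.50035313 -0.21662936 -0.19729332] [ 1.2  1.3 -0.   1.3  1.2 -0.2 -0.2  0.3 -0.2 -1.1  0.7 -0.7  0.1 -0.2
 -0.6 -3. ]
blank in jig [ -5.713927   -43.92468703   0.        ] -0.07461042649666288
```

Run:
```python
from h import *
v=[.5115,-.1735,-.12]
for n,(x0,y0,w,h) in {"top":(240,170,110,75),"scene":(270,165,110,100)}.items():
    im=cv2.imread(f"pics/{n}0.png")[y0:y0+h,x0:x0+w]; k=6; im=cv2.resize(im,None,fx=k,fy=k,interpolation=cv2.INTER_CUBIC)
    def dr(P,col):
        p=((proj(n,pose(v,np.array(P)/1e3))-[x0,y0]+.5)*k).astype(int); cv2.polylines(im,[p.reshape(-1,1,2)],False,col,1); 
    for ph,col in ((1.35,(0,0,255)),(1.55,(0,255,0)),(1.75,(255,0,0))):
        e=lambda r,t,y:(47-r*np.cos(ph)+t*np.sin(ph),y,58+r*np.sin(ph)+t*np.cos(ph))
        dr([e(0,5,90),e(47,5,90),e(47,5,110),e(0,5,110)],col)
        dr([e(15,-38,90),e(54,-38,90),e(54,2,90),e(15,2,90),e(15,-38,90)],col)
    dr([(69,40,69),(69+97*np.cos(1.2),40,69+97*np.sin(1.2))],(0,255,255))
    cv2.imwrite(f"pics/ov_{n}.png",im)
```

```text
(no output)
```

View pics/ov_top.png

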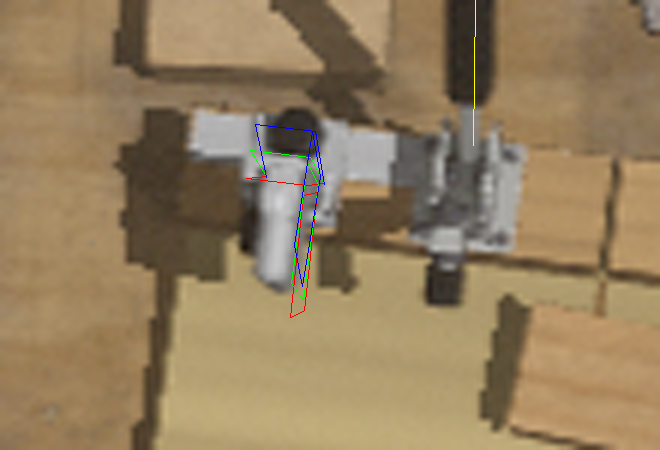

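View pics/ov_scene.png

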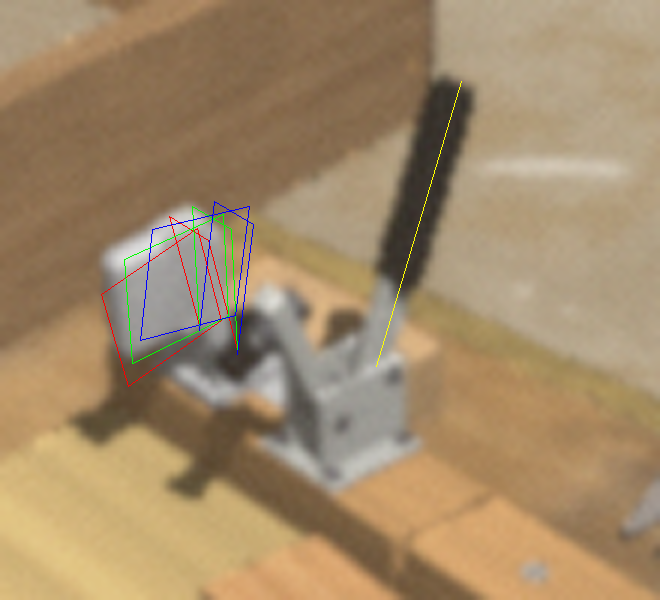

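The stop reads about 1.55 rad up and the clamp is open. Both overlays agree with the image to about 3–4 mm. I'll compute the first transit, to a high point behind the stop.

```bash
cat >> h.py <<'E'
JIG=[.5115,-.1735,-.12]
def plan(tip_jig_mm, tilt=0., n=None, yaw=0., jig=None, q=False):
    """tip centre target in jig mm -> total tool-frame shift & turn from current pose"""
    from rig import get_state,robot
    j=jig or JIG; s=get_state(); Rc=R.from_rotvec(s["ee_rot"]); p=np.array(s["tool_pos"])
    # target: tool z down, tool y = jig y, tool x=-jig x ; tilt about tool y
    Rt=R.from_euler('z',j[2]+yaw)*R.from_matrix(np.array([[-1,0,0],[0,1,0],[0,0,-1.]]))*R.from_euler('y',tilt)
    T=pose(j,np.array(tip_jig_mm)/1e3)[0]-Rt.apply([0,0,robot.nose_length])
    rv=(Rc.inv()*Rt).as_rotvec(); sh=Rc.inv().apply(T-p)
    tip=p+Rc.apply([0,0,robot.nose_length]); tj=R.from_euler('z',-j[2]).apply(tip-[j[0],j[1],0])*1e3
    print("t",round(float(s["time"]),2),"tip now jig",tj.round(1),"F",np.array(s["ft_force"]).round(1),"open",round(float(s["opening"]),3),"zaxis",Rc.apply([0,0,1]).round(3))
    print("shift(tool) mm",(sh*1e3).round(1),"turn",rv.round(3))
    # shift expressed in the target orientation
    print("shift(target tool axes) mm",(Rt.inv().apply(T-p)*1e3).round(1))
E
python3 -c "
from h import *
plan((82,100,165))"
```

```text
t 0.15 tip now jig [-403.2  697.5  230.7] F [-0.2 -0.1  0.3] open 0.085 zaxis [-0.001 -0.001 -1.   ]
shift(tool) mm [-599.4 -482.8   66. ] turn [-0.001 -0.    -0.211]
shift(target tool axes) mm [-485.1 -597.6   65.7]
```

>>> carry_out(moves=[[0, 0, 0, 0, 0, -0.106, 1], [0, 0, 0, 0, 0, -0.105, 1], [-0.03, -0.037, 0, 0, 0, 0, 1], [-0.03, -0.037, 0, 0, 0, 0, 1], [-0.03, -0.037, 0, 0, 0, 0, 1], [-0.03, -0.037, 0, 0, 0, 0, 1], [-0.03, -0.037, 0, 0, 0, 0, 1], [-0.03, -0.037, 0, 0, 0, 0, 1]])

```text
time: 0.95
tool_pos: [0.35, 0.3223, 0.299]
ee_rot: [-0.158, -3.134, 0.007]
ft_force: [1.5, 0.2, 0.2]
opening: -0.0002
```

>>> carry_out(moves=[[-0.03, -0.037, 0, 0, 0, 0, 1], [-0.03, -0.037, 0, 0, 0, 0, 1], [-0.03, -0.037, 0, 0, 0, 0, 1], [-0.03, -0.037, 0, 0, 0, 0, 1], [-0.03, -0.037, 0, 0, 0, 0, 1], [-0.03, -0.037, 0, 0, 0, 0, 1], [-0.03, -0.037, 0, 0, 0, 0, 1], [-0.03, -0.037, 0, 0, 0, 0, 1]])

```text
time: 1.75
tool_pos: [0.5642, -0.0117, 0.299]
ee_rot: [-0.159, -3.135, 0.006]
ft_force: [0.9, 0.9, 1.0]
opening: -0.0002
```

```bash
python3 -c "
from h import *
plan((82,100,165))"
```

```text
t 1.75 tip now jig [ 32.8 166.7 226.4] F [0.9 0.9 1. ] open -0.0 zaxis [-0.003 -0.004 -1.   ]
shift(tool) mm [-47.9 -67.6  61.5] turn [-0.004 -0.002  0.019]
shift(target tool axes) mm [-49.  -66.9  61.4]
```

>>> carry_out(moves=[[-0.02, -0.026, 0, 0, 0, 0.019, 1], [-0.02, -0.026, 0.01, 0, 0, 0, 1], [-0.01, -0.015, 0.01, 0, 0, 0, 1], [0, 0, 0.015, 0, 0, 0, 1], [0, 0, 0.015, 0, 0, 0, 1], [0, 0, 0.01, 0, 0, 0, 1], [0, 0, 0, 0, 0, 0, 1], [0, 0, 0, 0, 0, 0, 1]])

```text
time: 2.55
tool_pos: [0.6075, -0.0908, 0.2321]
ee_rot: [-0.197, -3.129, 0.004]
ft_force: [0.2, 0.5, 0.2]
opening: 0.0001
```

Run:
```python
from h import *
plan((78,100,85))
from rig import imaging
for n in ["scene","top","wrist"]:
    c=imaging.capture(n); im=c["frame"][:,:,::-1]; cv2.imwrite(f"pics/{n}1.png",im)
    if n=="wrist": np.savez("w1.npz",**c); print(c["position"],c["rotation"])
a=cv2.imread("pics/top1.png")[140:320,240:450]; cv2.imwrite("pics/top1z.png",cv2.resize(a,None,fx=3,fy=3,interpolation=cv2.INTER_CUBIC))
a=cv2.imread("pics/scene1.png")[120:320,230:480]; cv2.imwrite("pics/scene1z.png",cv2.resize(a,None,fx=3,fy=3,interpolation=cv2.INTER_CUBIC))
```

```text
t 2.55 tip now jig [ 84.9  93.3 159.5] F [0.2 0.5 0.2] open 0.0 zaxis [-0.007 -0.002 -1.   ]
shift(tool) mm [ 6.9  6.6 74.5] turn [-0.003 -0.007 -0.006]
shift(target tool axes) mm [ 7.4  6.4 74.5]
[ 0.53696226 -0.08134717  0.30396426] [-0.23314006 -0.20124066  1.43412446]
```

View pics/wrist1.png

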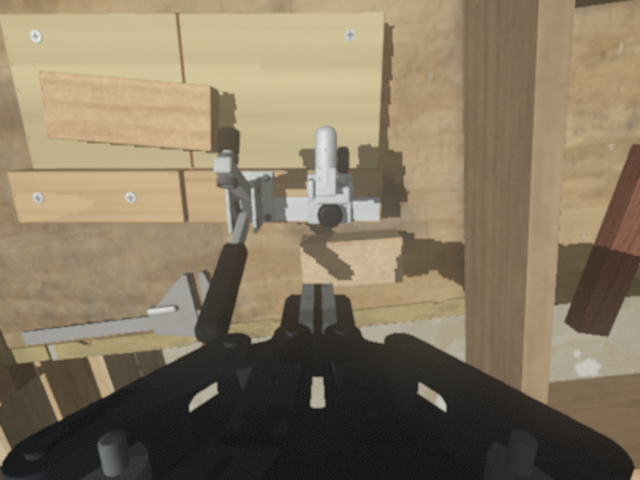

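View pics/scene1z.png

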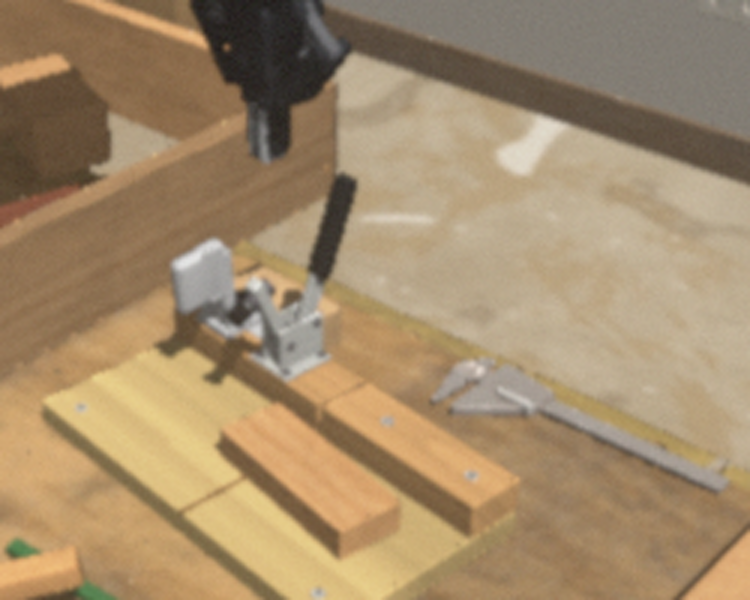

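```bash
cat > w.py <<'E'
from h import *
def load(f,n="w"):
    d=np.load(f); K=d["intrinsics"]; CAM[n]=(K[0,0],K[0,2],K[1,2],d["position"],d["rotation"])
E
python3 - <<'E'
from w import *
load("w1.npz")
J=[((-75,140,18),(383,13)),((-75,-140,18),(4,14)),((35,-140,43),(10,170)),((75,-140,43),(20,222)),((-75,-10,18),(178,13)),((35,-10,43),(182,170)),((75,-10,43),(185,222))]
L=np.array([a[0] for a in J])/1e3; U=np.array([a[1] for a in J],float)
f=lambda v:(proj("w",pose(v,L))-U).ravel()
s=least_squares(f,JIG); print(s.x,s.fun.reshape(-1,2).round(1).tolist())
v=s.x
B=np.array([(212,87),(40,71),(48,138),(210,151)],float)
L2=np.array([(-22.5,60,40),(-22.5,-60,40),(22.5,-60,40),(22.5,60,40)])/1e3
b=least_squares(lambda v:(proj("w",pose(v,L2))-B).ravel(),[.5,-.21,-.2]); print(b.x,b.fun.round(1))
print(R.from_euler('z',-v[2]).apply(np.r_[b.x[:2]-v[:2],0])*1e3,b.x[2]-v[2])
for ph in (1.4,1.55,1.7):
    print(ph,proj("w",pose(v,np.array([(47-54*np.cos(ph),96,58+54*np.sin(ph)),(47-54*np.cos(ph)-38*np.sin(ph),96,58+54*np.sin(ph)-38*np.cos(ph))])/1e3)).round(0).tolist())
h=np.array([69,40,69])+97*np.array([np.cos(1.2),0,np.sin(1.2)]); print(proj("w",pose(v,h/1e3)))
from rig import robot
t=R.from_rotvec([-.197,-3.129,.004]).apply([0,0,.0726])+[0.6075,-0.0908,0.2321]; print("tip",proj("w",t))
E
```

```text
[ 0.51407678 -0.17019678 -0.12713335] [[3.3, -0.1], [-4.5, -0.8], [-2.6, 0.4], [0.3, 0.8], [0.8, 0.1], [0.2, 0.5], [2.7, 0.9]]
[ 0.50267524 -0.21479822 -0.21105757] [-0.3 -0.5 -1.  -0.1 -0.5 -0.1  1.8  1.1]
[ -5.65444789 -45.68710107   0.        ] -0.08392421513814649
1.4 [[327.0, 187.0], [327.0, 116.0]]
1.55 [[327.0, 202.0], [328.0, 131.0]]
1.7 [[327.0, 216.0], [328.0, 147.0]]
[[210.65744413 340.67194184]]
tip [[316.7113822  298.70881981]]
```

```bash
sed -i 's/^JIG=.*/JIG=[.513,-.1715,-.1245]/' h.py; python3 -c "
from h import *
plan((82,100,85))"
```

```text
t 2.7 tip now jig [ 83.8  91.1 160.3] F [ 0.6 -0.4  0.3] open -0.0 zaxis [-0.006 -0.003 -1.   ]
shift(tool) mm [ 1.9  8.9 75.2] turn [-0.003 -0.005 -0.002]
shift(target tool axes) mm [ 2.2  8.7 75.3]
```

>>> carry_out(moves=[[0.002, 0.009, 0, 0, 0, 0, 1], [0, 0, 0.02, 0, 0, 0, 1], [0, 0, 0.02, 0, 0, 0, 1], [0, 0, 0.02, 0, 0, 0, 1], [0, 0, 0.015, 0, 0, 0, 1], [0, 0, 0, 0, 0, 0, 1], [0.008, 0, 0, 0, 0, 0, 1], [0.006, 0, 0, 0, 0, 0, 1]])

```text
time: 3.5
tool_pos: [0.5948, -0.0771, 0.1616]
ee_rot: [0.195, 3.132, -0.008]
ft_force: [-1.0, -0.2, -0.0]
opening: -0.0001
```

```bash
python3 -c "
from h import *
plan((60,100,85))
from rig import imaging
c=imaging.capture('wrist'); cv2.imwrite('pics/w2.png',c['frame'][:,:,::-1])
c=imaging.capture('scene'); cv2.imwrite('pics/s2.png',cv2.resize(c['frame'][120:320,230:430,::-1],None,fx=3,fy=3))"
```

```text
t 3.5 tip now jig [ 69.7 103.5  89. ] F [-1.  -0.2 -0. ] open -0.0 zaxis [ 0.003 -0.005 -1.   ]
shift(tool) mm [ 9.5 -3.8  4. ] turn [-0.005  0.003  0.   ]
shift(target tool axes) mm [ 9.5 -3.9  4. ]
```

View pics/w2.png

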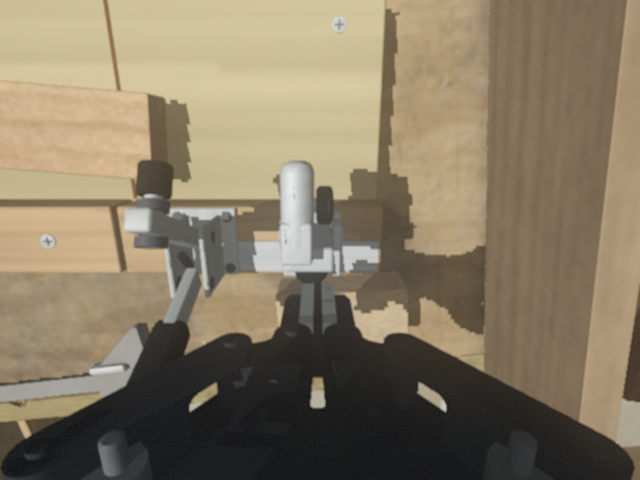

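View pics/s2.png

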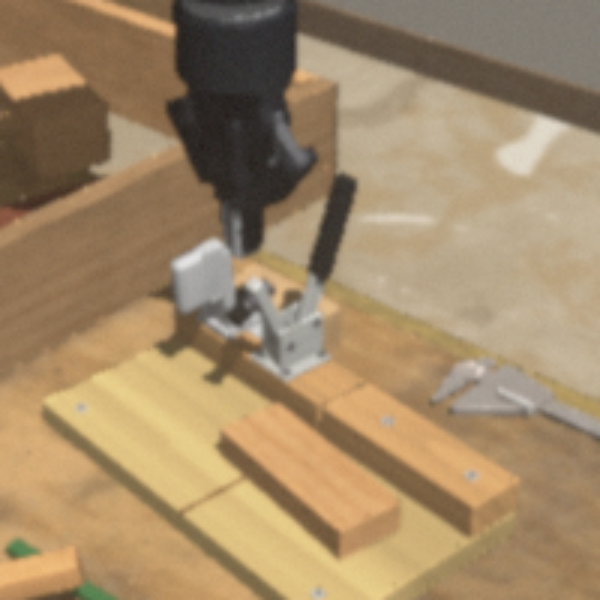

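>>> carry_out(moves=[[0.004, -0.004, 0, 0, 0, 0, 1], [0.007, 0, 0, 0, 0, 0, 1], [0.008, 0, 0, 0, 0, 0, 1], [0.007, 0, 0, 0, 0, 0, 1], [0.007, 0, 0.003, 0, 0, 0, 1], [0.006, 0, 0.003, 0, 0, 0, 1], [0, 0, 0, 0, 0, 0, 1], [0, 0, 0, 0, 0, 0, 1]])

```text
time: 4.4
tool_pos: [0.5532, -0.077, 0.1577]
ee_rot: [0.196, 3.127, -0.01]
ft_force: [1.4, 0.1, 0.3]
opening: 0.0001
```

```bash
python3 -c "
from h import *
plan((29,100,75))
from rig import imaging
c=imaging.capture('scene'); cv2.imwrite('pics/s3.png',cv2.resize(c['frame'][120:320,230:430,::-1],None,fx=3,fy=3))"
```

```text
t 4.4 tip now jig [28.8 98.4 85.1] F [1.4 0.1 0.3] open 0.0 zaxis [ 0.009 -0.007 -1.   ]
shift(tool) mm [-0.7  1.3 10.1] turn [-0.006  0.009 -0.   ]
shift(target tool axes) mm [-0.8  1.2 10.1]
```

View pics/s3.png

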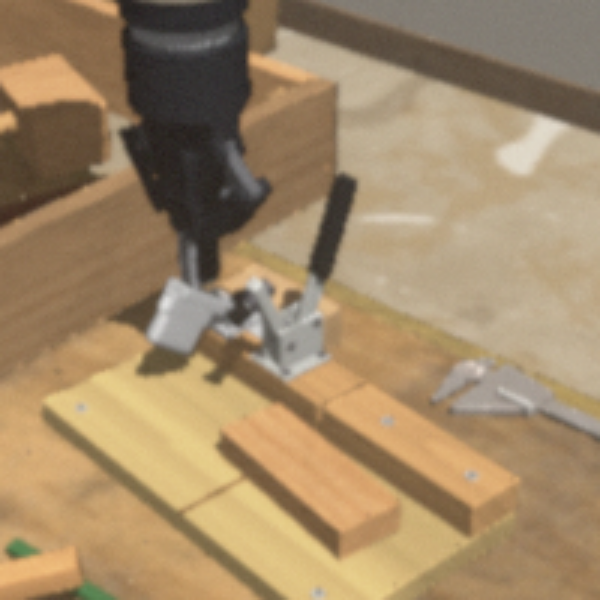

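>>> carry_out(moves=[[0.005, 0.001, 0.004, 0, 0, 0, 1], [0.005, 0, 0.006, 0, 0, 0, 1], [0.003, 0, 0.006, 0, 0, 0, 1], [0.001, 0, 0.006, 0, 0, 0, 1], [0, 0, 0.004, 0, 0, 0, 1], [0, 0, 0.003, 0, 0, 0, 1], [0, 0, 0.003, 0, 0, 0, 1], [0, 0, 0, 0, 0, 0, 1]])

```text
time: 5.25
tool_pos: [0.5397, -0.0743, 0.1362]
ee_rot: [0.193, 3.122, -0.015]
ft_force: [-0.4, -0.5, -0.1]
opening: 0.0003
```

```bash
python3 -c "
from h import *
plan((12,100,63))
from rig import imaging
c=imaging.capture('scene'); cv2.imwrite('pics/s4.png',cv2.resize(c['frame'][120:320,230:430,::-1],None,fx=3,fy=3))"
```

```text
t 5.25 tip now jig [15.5 99.1 63.6] F [-0.4 -0.5 -0.1] open 0.0 zaxis [ 0.013 -0.01  -1.   ]
shift(tool) mm [2.5 0.2 0.5] turn [-0.009  0.014  0.001]
shift(target tool axes) mm [2.4 0.2 0.6]
```

View pics/s4.png

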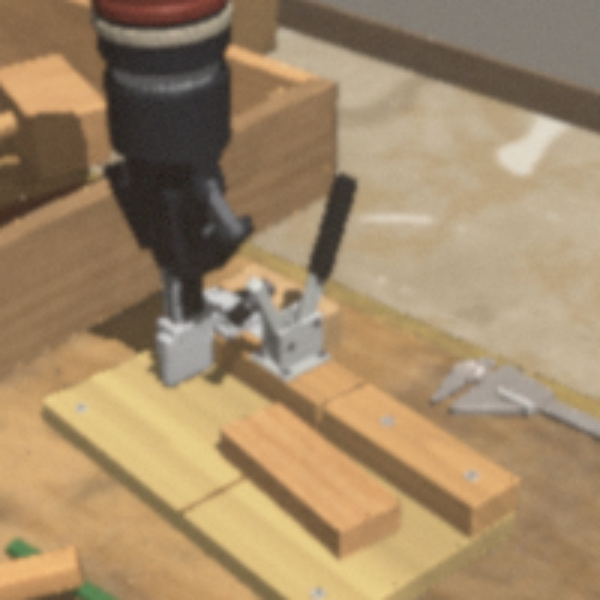

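>>> carry_out(moves=[[0.003, 0, 0.001, 0, -0.012, 0, 1], [0, 0, 0.002, 0, 0, 0, 1], [0, 0, 0.002, 0, 0, 0, 1], [0, 0, 0.002, 0, 0, 0, 1], [0, 0, 0.002, 0, 0, 0, 1], [0, 0, 0.002, 0, 0, 0, 1], [0, 0, 0.002, 0, 0, 0, 1], [0, 0, 0.002, 0, 0, 0, 1]])

```text
time: 6.1
tool_pos: [0.5379, -0.074, 0.1353]
ee_rot: [0.189, 3.101, -0.022]
ft_force: [-10.9, 3.0, 25.9]
opening: 0.0001
```

```bash
python3 -c "
from h import *
plan((12,100,63))"
```

```text
t 6.1 tip now jig [15.2 99.  62.7] F [-10.9   3.   25.9] open 0.0 zaxis [ 0.034 -0.016 -0.999]
shift(tool) mm [ 0.6  0.2 -0.4] turn [-0.012  0.035  0.003]
shift(target tool axes) mm [ 0.6  0.2 -0.3]
```

The stop is firmly down: contact at z=62.7 with 26 N. Next I retreat up and toward the robot, then along the near side of the blank.

>>> carry_out(moves=[[0, 0, -0.02, 0, 0, 0, 1], [0, 0, -0.02, 0, 0.03, 0, 1], [0.03, 0, 0, 0, 0, 0, 1], [0.03, 0, 0, 0, 0, 0, 1], [0.025, 0, 0, 0, 0, 0, 1], [0, -0.04, 0, 0, 0, 0, 1], [0, -0.04, 0, 0, 0, 0, 1], [0, -0.04, 0, 0, 0, 0, 1]])

```text
time: 6.9
tool_pos: [0.4314, -0.1794, 0.1691]
ee_rot: [-0.178, -3.131, 0.011]
ft_force: [0.4, -0.4, 0.6]
opening: 0.0004
```

Run:
```python
from h import *
plan((-60,-54,29))
from rig import imaging
c=imaging.capture('wrist'); cv2.imwrite('pics/w5.png',c['frame'][:,:,::-1]); np.savez("w5.npz",**c)
c=imaging.capture('scene'); cv2.imwrite('pics/s5.png',cv2.resize(c['frame'][120:320,230:480,::-1],None,fx=3,fy=3))
```

```text
t 6.9 tip now jig [-80.3 -18.5  96.5] F [ 0.4 -0.4  0.6] open 0.0 zaxis [-0.006 -0.007 -1.   ]
shift(tool) mm [-19.9 -35.7  67.7] turn [-0.007 -0.005  0.011]
shift(target tool axes) mm [-20.  -36.   67.5]
```

View pics/w5.png

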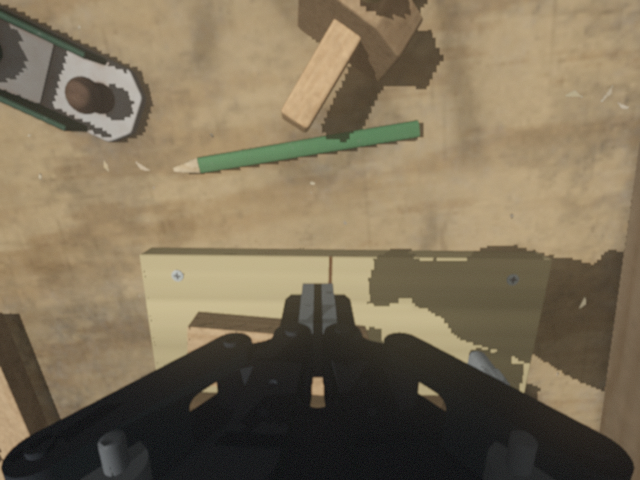

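View pics/s5.png

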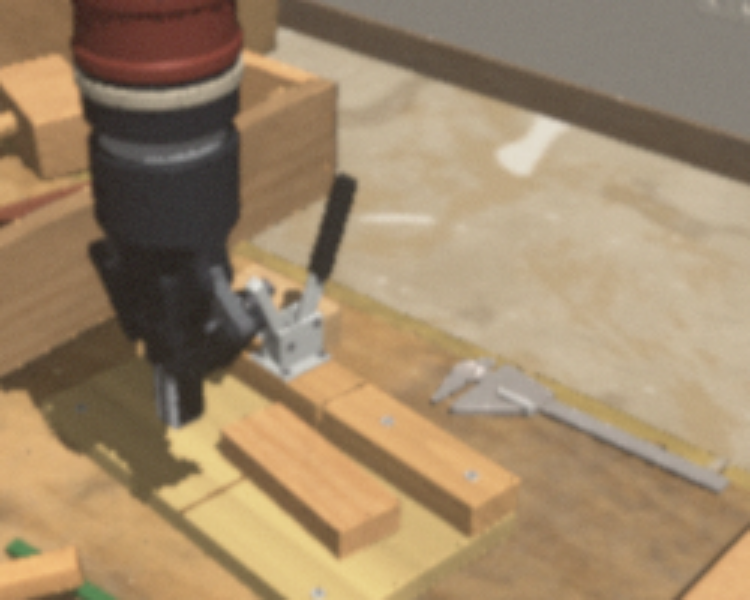

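>>> carry_out(moves=[[-0.02, -0.036, 0, 0, 0, 0.011, 1], [0, 0, 0.03, 0, 0, 0, 1], [0, 0, 0.03, 0, 0, 0, 1], [0, 0, 0.007, 0, 0, 0, 1], [-0.008, 0, 0, 0, 0, 0, 1], [-0.008, 0, 0, 0, 0, 0, 1], [-0.004, 0, 0, 0, 0, 0, 1], [-0.004, 0, 0, 0, 0, 0, 1]])

```text
time: 7.8
tool_pos: [0.4718, -0.2241, 0.0996]
ee_rot: [-0.207, -3.129, 0.01]
ft_force: [-1.6, -0.7, -1.0]
opening: -0.0
```

Run:
```python
from h import *
plan((-21,-54,29))
from rig import imaging
c=imaging.capture('scene'); cv2.imwrite('pics/s6.png',cv2.resize(c['frame'][120:320,230:480,::-1],None,fx=3,fy=3))
```

```text
t 7.8 tip now jig [-34.7 -57.8  27. ] F [-1.6 -0.7 -1. ] open -0.0 zaxis [-0.006 -0.006 -1.   ]
shift(tool) mm [-13.3   3.4  -2.1] turn [-0.007 -0.005 -0.008]
shift(target tool axes) mm [-13.4   3.3  -2. ]
```

View pics/s6.png

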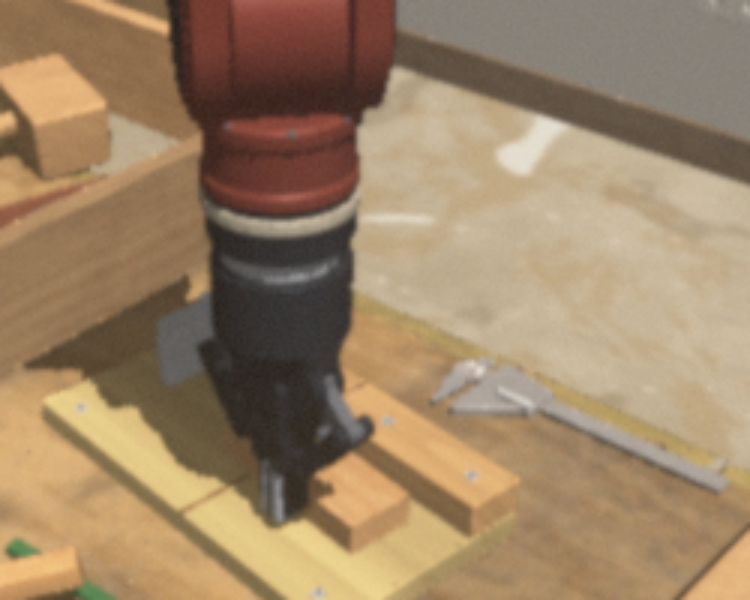

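>>> carry_out(moves=[[-0.003, 0, 0, 0, 0, 0, 1], [-0.003, 0, 0, 0, 0, 0, 1], [-0.003, 0, 0, 0, 0, 0, 1], [-0.002, 0, 0, 0, 0, 0, 1], [-0.002, 0, 0, 0, 0, 0, 1], [-0.002, 0, 0, 0, 0, 0, 1], [-0.002, 0, 0, 0, 0, 0, 1], [-0.002, 0, 0, 0, 0, 0, 1]])

```text
time: 8.65
tool_pos: [0.4868, -0.2263, 0.101]
ee_rot: [-0.208, -3.114, 0.012]
ft_force: [-12.5, 1.4, 9.2]
opening: 0.0002
```

Run:
```python
from h import *
plan((-21,-54,29))
```

```text
t 8.65 tip now jig [-20.6 -58.2  28.4] F [-12.5   1.4   9.2] open 0.0 zaxis [-0.021 -0.006 -1.   ]
shift(tool) mm [ 1.9  3.6 -0.6] turn [-0.009 -0.02  -0.009]
shift(target tool axes) mm [ 1.8  3.6 -0.6]
```

>>> carry_out(moves=[[0.012, 0, 0, 0, 0.014, 0, 1], [0.005, 0, -0.02, 0, 0, 0, 1], [0, 0, -0.03, 0, 0, 0, 1], [0, -0.04, 0, 0, 0, 0, 1], [0, -0.04, 0, 0, 0, 0, 1], [-0.025, 0, 0, 0, 0, 0, 1], [-0.02, 0, 0, 0, 0, 0, 1], [0, 0, 0, 0, 0, 0, 1]])

```text
time: 9.45
tool_pos: [0.5031, -0.3123, 0.1523]
ee_rot: [-0.209, -3.098, 0.01]
ft_force: [-0.6, -0.7, -0.0]
opening: 0.0004
```

Run:
```python
from h import *
plan((11,-140,29))
from rig import imaging
c=imaging.capture('scene'); cv2.imwrite('pics/s7.png',cv2.resize(c['frame'][120:320,230:480,::-1],None,fx=3,fy=3))
c=imaging.capture('top'); cv2.imwrite('pics/t7.png',cv2.resize(c['frame'][140:320,240:450,::-1],None,fx=3,fy=3,interpolation=cv2.INTER_CUBIC))
```

```text
t 9.45 tip now jig [   5.  -141.6   79.7] F [-0.6 -0.7 -0. ] open 0.0 zaxis [-0.037 -0.004 -0.999]
shift(tool) mm [-5.2  1.4 50.5] turn [-0.009 -0.037 -0.01 ]
shift(target tool axes) mm [-3.4  0.9 50.7]
```

View pics/s7.png

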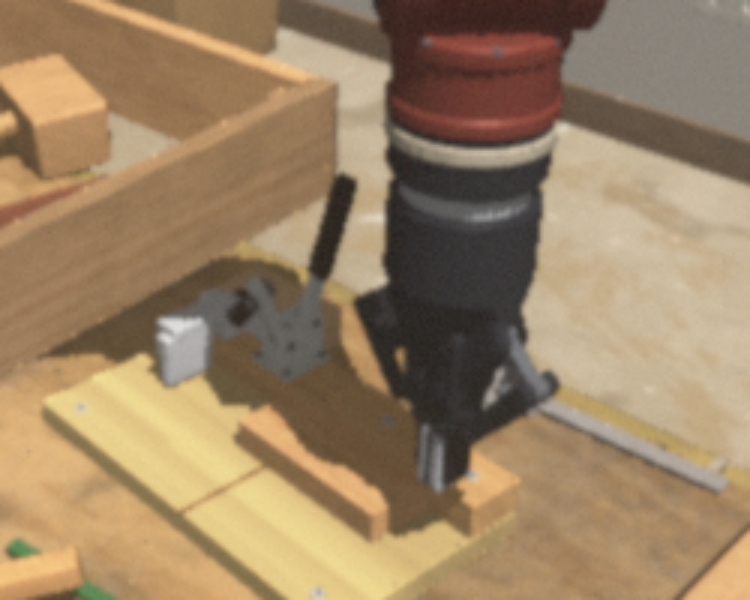

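View pics/t7.png

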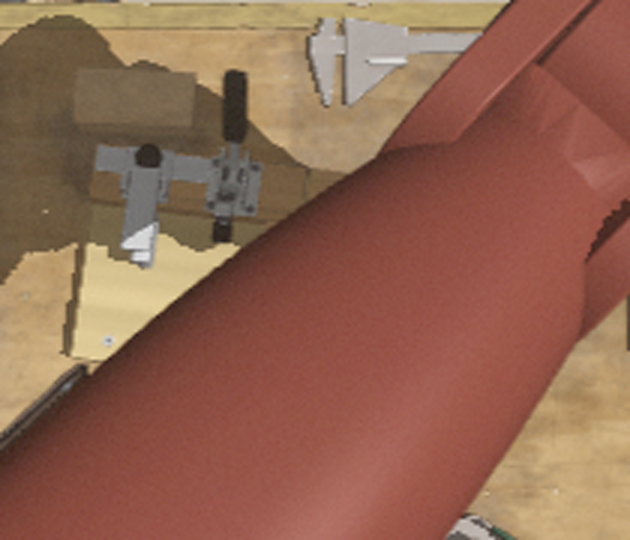

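>>> carry_out(moves=[[-0.004, 0, 0, -0.009, -0.037, -0.01, 1], [0, 0, 0.02, 0, 0, 0, 1], [0, 0, 0.02, 0, 0, 0, 1], [0, 0, 0.01, 0, 0, 0, 1], [0, 0.006, 0, 0, 0, 0, 1], [0, 0.006, 0, 0, 0, 0, 1], [0, 0.006, 0, 0, 0, 0, 1], [0, 0, 0, 0, 0, 0, 1]])

```text
time: 10.35
tool_pos: [0.507, -0.2911, 0.1037]
ee_rot: [0.189, 3.126, 0.002]
ft_force: [0.9, 0.2, 0.4]
opening: 0.0001
```

Run:
```python
from h import *
plan((11,-47,29))
from rig import imaging
c=imaging.capture('scene'); cv2.imwrite('pics/s8.png',cv2.resize(c['frame'][120:320,230:480,::-1],None,fx=3,fy=3))
c=imaging.capture('wrist'); cv2.imwrite('pics/w8.png',c['frame'][:,:,::-1])
```

```text
t 10.35 tip now jig [   9.6 -119.3   31.1] F [0.9 0.2 0.4] open 0.0 zaxis [ 0.01   0.001 -1.   ]
shift(tool) mm [-2.4 72.4  2.2] turn [0.002 0.01  0.004]
shift(target tool axes) mm [-2.1 72.4  2.1]
```

View pics/s8.png

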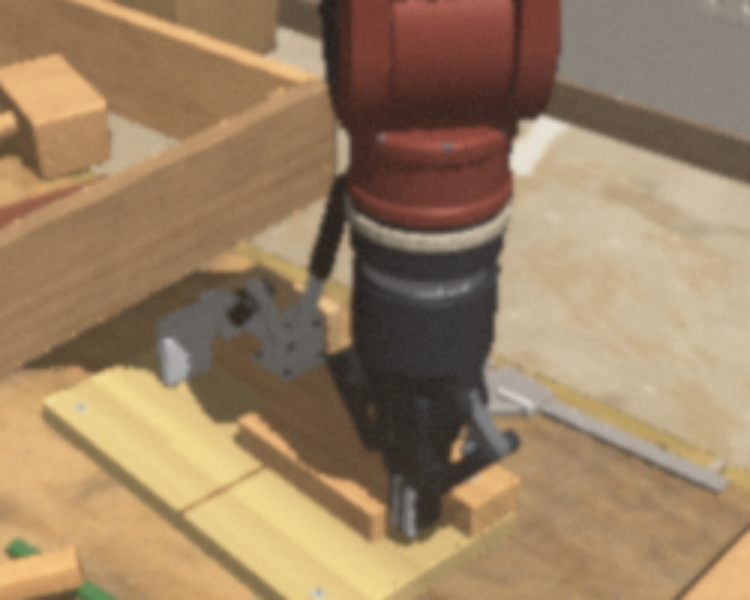

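View pics/w8.png

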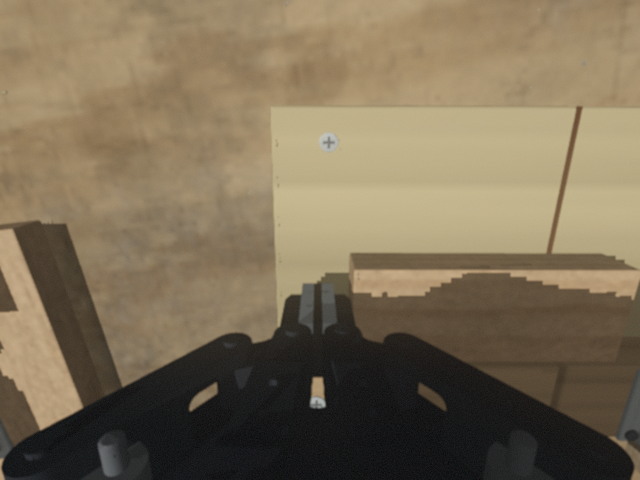

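>>> carry_out(moves=[[0, 0.006, 0.001, 0, 0.008, 0, 1], [0, 0.006, 0, 0, 0, 0, 1], [0, 0.006, 0, 0, 0, 0, 1], [0, 0.006, 0, 0, 0, 0, 1], [0, 0.006, 0, 0, 0, 0, 1], [0, 0.006, 0, 0, 0, 0, 1], [0, 0.006, 0, 0, 0, 0, 1], [0, 0.006, 0, 0, 0, 0, 1]])

```text
time: 11.25
tool_pos: [0.5138, -0.2414, 0.1036]
ee_rot: [0.191, 3.133, -0.001]
ft_force: [-0.4, -0.9, 0.2]
opening: 0.0001
```

Run:
```python
from h import *
plan((11,-47,29))
from rig import imaging
c=imaging.capture('wrist'); cv2.imwrite('pics/w9.png',c['frame'][:,:,::-1])
```

```text
t 11.25 tip now jig [  9.6 -69.3  31. ] F [-0.4 -0.9  0.2] open 0.0 zaxis [ 0.003 -0.001 -1.   ]
shift(tool) mm [-1.6 22.3  2. ] turn [-0.     0.003  0.003]
shift(target tool axes) mm [-1.6 22.3  2. ]
```

View pics/w9.png

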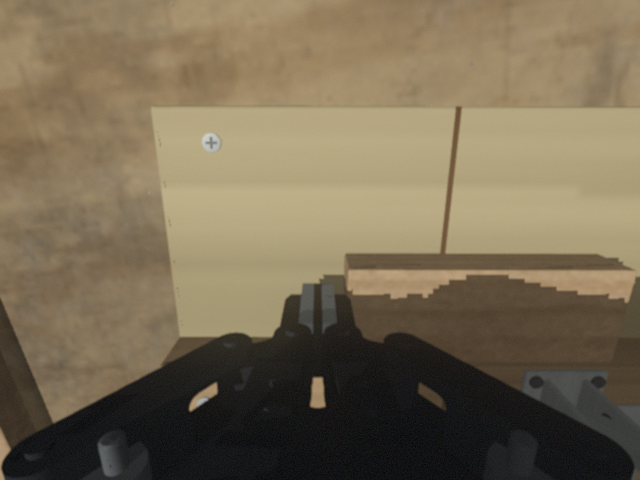

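>>> carry_out(moves=[[0, 0.005, 0, 0, 0, 0, 1], [0, 0.005, 0, 0, 0, 0, 1], [0, 0.004, 0, 0, 0, 0, 1], [0, 0.003, 0, 0, 0, 0, 1], [0, 0.002, 0, 0, 0, 0, 1], [0, 0.002, 0, 0, 0, 0, 1], [0, 0.002, 0, 0, 0, 0, 1], [0, 0.002, 0, 0, 0, 0, 1]])

```text
time: 12.1
tool_pos: [0.517, -0.2143, 0.1036]
ee_rot: [0.19, 3.133, -0.003]
ft_force: [-1.8, -9.3, -0.9]
opening: 0.0001
```

Run:
```python
from h import *
plan((11,-47,29))
```

```text
t 12.1 tip now jig [  9.5 -42.1  31. ] F [-1.8 -9.3 -0.9] open 0.0 zaxis [ 0.002 -0.002 -1.   ]
shift(tool) mm [-1.7 -5.   2. ] turn [-0.001  0.003  0.003]
shift(target tool axes) mm [-1.7 -5.   2. ]
```

>>> carry_out(moves=[[0, 0.002, 0, 0, 0, 0, 1], [0, 0.002, 0, 0, 0, 0, 1], [0, -0.01, 0, 0, 0, 0, 1], [0, -0.02, 0, 0, 0, 0, 1], [0, 0, -0.02, 0, 0, 0, 1], [0, 0, -0.03, 0, 0, 0, 1], [0.04, 0, 0, 0, 0, 0, 1], [0.04, 0, 0, 0, 0, 0, 1]])

```text
time: 12.9
tool_pos: [0.4345, -0.2363, 0.1555]
ee_rot: [0.192, 3.133, -0.012]
ft_force: [-1.0, -0.0, 0.5]
opening: 0.0002
```

Run:
```python
from h import *
plan((-50,-25,29))
from rig import imaging
c=imaging.capture('wrist'); cv2.imwrite('pics/w10.png',c['frame'][:,:,::-1]); np.savez("w10.npz",**c)
c=imaging.capture('scene'); cv2.imwrite('pics/s10.png',cv2.resize(c['frame'][120:320,230:480,::-1],None,fx=3,fy=3))
c=imaging.capture('top'); cv2.imwrite('pics/t10.png',cv2.resize(c['frame'][140:320,240:450,::-1],None,fx=3,fy=3,interpolation=cv2.INTER_CUBIC))
```

```text
t 12.9 tip now jig [-69.6 -74.6  82.9] F [-1.  -0.   0.5] open 0.0 zaxis [ 0.002 -0.008 -1.   ]
shift(tool) mm [-19.8  49.4  53.6] turn [-0.007  0.003  0.002]
shift(target tool axes) mm [-19.8  49.   53.9]
```

View pics/w10.png

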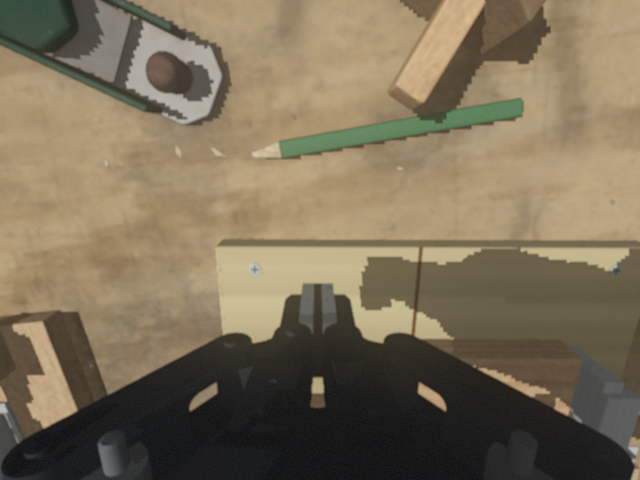

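View pics/s10.png

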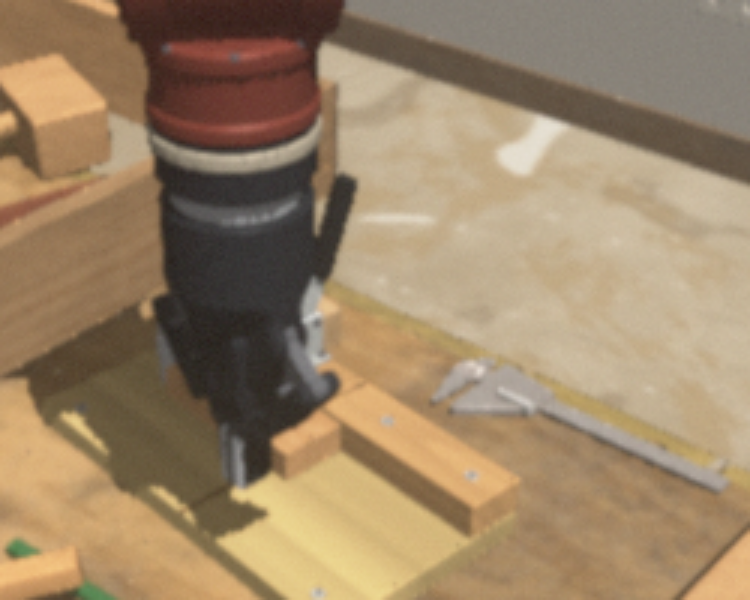

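View pics/t10.png

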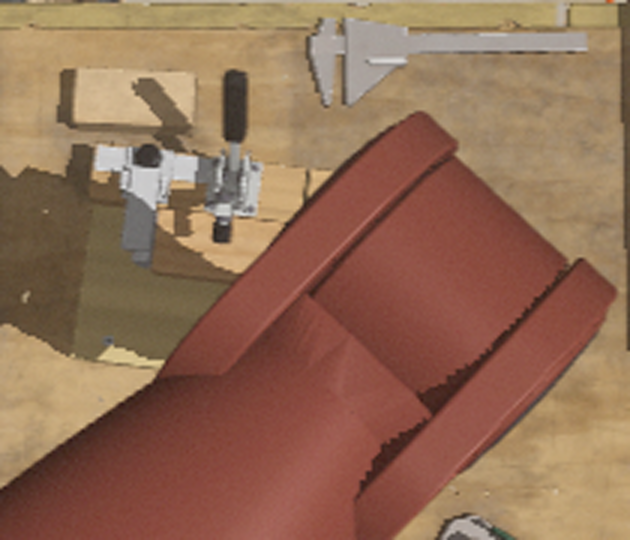

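>>> carry_out(moves=[[0, 0.03, 0, 0, 0, 0, 1], [0.005, 0.026, 0, 0, 0, 0, 1], [0, 0, 0.03, 0, 0, 0, 1], [0, 0, 0.023, 0, 0, 0, 1], [-0.02, 0, 0, 0, 0, 0, 1], [-0.015, 0, 0, 0, 0, 0, 1], [-0.006, 0, 0, 0, 0, 0, 1], [-0.004, 0, 0, 0, 0, 0, 1]])

```text
time: 13.85
tool_pos: [0.4871, -0.1863, 0.1011]
ee_rot: [0.195, 3.127, -0.011]
ft_force: [-0.9, 1.0, 0.8]
opening: -0.0001
```

Run:
```python
from h import *
plan((-21,-20,29))
```

```text
t 13.85 tip now jig [-23.3 -18.4  28.5] F [-0.9  1.   0.8] open -0.0 zaxis [ 0.008 -0.007 -1.   ]
shift(tool) mm [-2.9 -2.1 -0.4] turn [-0.006  0.008 -0.   ]
shift(target tool axes) mm [-2.9 -2.1 -0.5]
```

>>> carry_out(moves=[[-0.002, 0, 0, 0, 0.008, 0, 1], [-0.002, 0, 0, 0, 0, 0, 1], [-0.002, 0, 0, 0, 0, 0, 1], [-0.002, 0, 0, 0, 0, 0, 1], [-0.002, 0, 0, 0, 0, 0, 1], [-0.001, 0, 0, 0, 0, 0, 1], [0, 0, 0, 0, 0, 0, 1], [0, 0, 0, 0, 0, 0, 1]])

```text
time: 14.65
tool_pos: [0.4913, -0.1872, 0.1016]
ee_rot: [-0.198, -3.116, 0.009]
ft_force: [0.3, -0.6, -0.1]
opening: -0.0003
```

Run:
```python
from h import *
plan((-21,-20,29))
```

```text
t 14.65 tip now jig [-20.9 -18.7  29. ] F [ 0.3 -0.6 -0.1] open -0.0 zaxis [-0.019 -0.004 -1.   ]
shift(tool) mm [ 1.5 -1.8  0. ] turn [-0.007 -0.019 -0.002]
shift(target tool axes) mm [ 1.5 -1.8  0. ]
```

>>> carry_out(moves=[[0.02, 0, 0, 0, -0.019, 0, 1], [0.02, 0, -0.02, 0, 0, 0, 1], [0, 0, -0.045, 0, 0, 0, 1], [0, 0, -0.045, 0, 0, 0, 1], [0, 0, -0.045, 0, 0, 0, 1], [0, 0, -0.015, 0, 0, 0, 1], [-0.02, 0.02, 0, 0, 0, 0, 1], [-0.03, 0.02, 0, 0, 0, 0, 1]])

```text
time: 15.45
tool_pos: [0.5037, -0.1479, 0.2791]
ee_rot: [0.206, 3.131, -0.012]
ft_force: [0.0, -1.6, 0.2]
opening: 0.0
```

Run:
```python
from h import *
plan((70,40,195))
```

```text
t 15.45 tip now jig [-11.9  21.8 206.5] F [ 0.  -1.6  0.2] open 0.0 zaxis [ 0.004 -0.008 -1.   ]
shift(tool) mm [-82.   18.4  11.7] turn [-0.007  0.004 -0.007]
shift(target tool axes) mm [-82.2  17.7  11.5]
```

>>> carry_out(moves=[[-0.025, 0.006, 0, 0, 0, -0.007, 1], [-0.03, 0.006, 0, 0, 0, 0, 1], [-0.02, 0.006, 0, 0, 0, 0, 1], [-0.005, 0, 0.01, 0, 0, 0, 1], [0, 0, 0.01, 0, 0, 0, 1], [0, 0, 0, 0, 0, 0, 1], [0, 0, 0, 0, 0, 0, 1], [0, 0, 0, 0, 0, 0, 1]])

```text
time: 16.25
tool_pos: [0.5893, -0.1383, 0.2583]
ee_rot: [0.191, 3.128, -0.012]
ft_force: [-0.2, 0.2, 0.5]
opening: 0.0001
```

Run:
```python
from h import *
plan((72,40,150))
from rig import imaging
c=imaging.capture('wrist'); cv2.imwrite('pics/w11.png',c['frame'][:,:,::-1]); np.savez("w11.npz",**c)
c=imaging.capture('scene'); cv2.imwrite('pics/s11.png',cv2.resize(c['frame'][100:300,230:480,::-1],None,fx=3,fy=3))
```

```text
t 16.25 tip now jig [ 72.2  41.9 185.7] F [-0.2  0.2  0.5] open 0.0 zaxis [ 0.007 -0.008 -1.   ]
shift(tool) mm [-0.1 -2.1 35.8] turn [-0.007  0.008  0.003]
shift(target tool axes) mm [-0.4 -2.4 35.7]
```

View pics/w11.png

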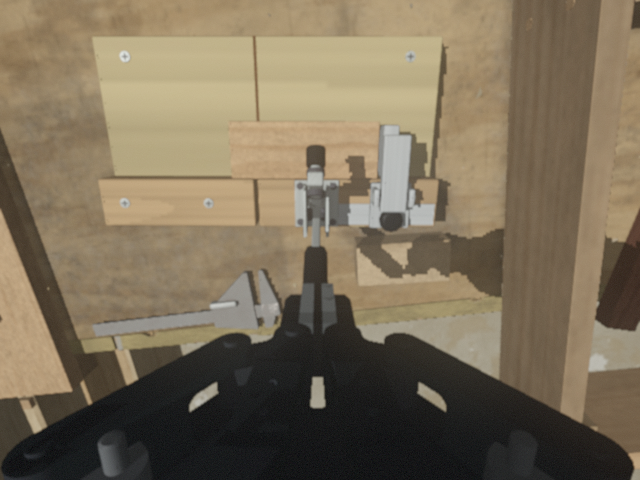

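View pics/s11.png

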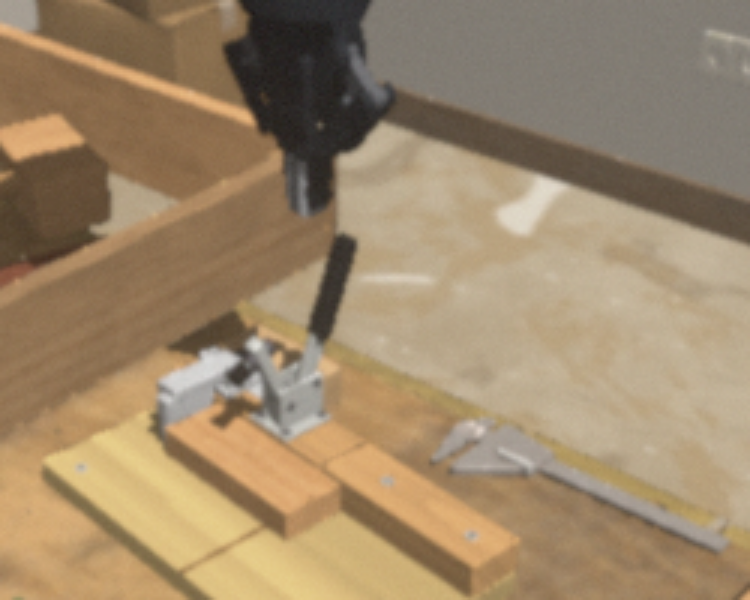

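The wrist view shows the blank with its near edge at row ~121, its left end at col 230 and its right end at the paddle (col ~380). It looks parallel to the fence. I'll zoom in and fit it.

Run:
```python
from w import *
load("w11.npz")
im=cv2.imread("pics/w11.png")[100:240,215:455]; k=3.3
im=cv2.resize(im,None,fx=k,fy=k,interpolation=cv2.INTER_CUBIC)
J=[((-75,140,18),(442,38)),((-75,-140,18),(93,38)),((35,-140,43),(99,180)),((75,-140,43),(107,225)),((-75,-10,18),(254.5,38)),((35,-10,43),(256,180)),((75,-10,43),(257,225))]
L=np.array([a[0] for a in J])/1e3; U=np.array([a[1] for a in J],float)
s=least_squares(lambda v:(proj("w",pose(v,L))-U).ravel(),JIG); v=s.x; print(v,s.fun.reshape(-1,2).round(1).tolist())
H=np.array([(35,90,40),(-10,90,40),(-10,-30,40),(35,-30,40)])/1e3
p=proj("w",pose(v,H)); print(p.round(1))
cv2.polylines(im,[((p-[215,100]+.5)*k).astype(int).reshape(-1,1,2)],True,(0,0,255),1)
cv2.imwrite("pics/w11z.png",im)
```

```text
[ 0.51493006 -0.17083112 -0.12547021] [[1.2, -0.5], [-0.9, -1.0], [-1.0, -0.5], [-0.5, 1.5], [0.1, -0.8], [-0.2, 0.1], [1.1, 2.2]]
[[377.3 180.1]
 [380.3 122.8]
 [228.5 122.4]
 [232.4 179.6]]
```

View pics/w11z.png

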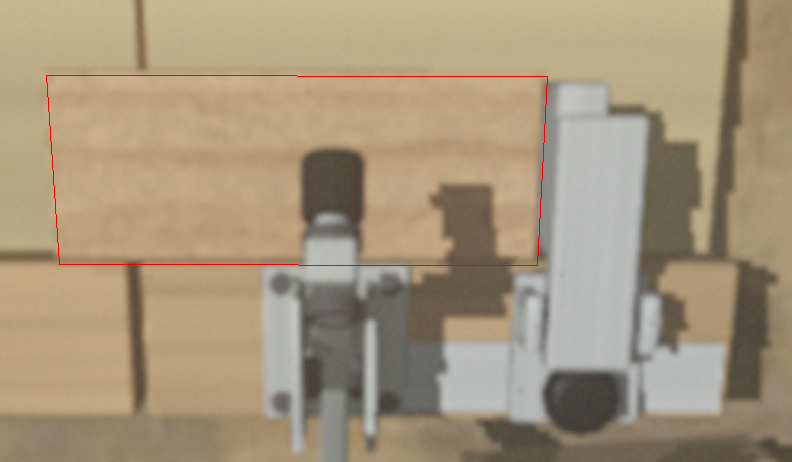

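Run:
```python
import cv2,numpy as np
g=cv2.imread("pics/w11.png").astype(float)
for c0 in range(232,380,12):
    col=g[112:130,c0:c0+10].mean(1)  # rows
    print(c0,[int(x) for x in col[:,0]],[int(x) for x in col[:,2]])
```

```text
232 [137, 136, 136, 136, 135, 135, 135, 133, 127, 124, 129, 133, 135, 135, 132, 127, 123, 121] [189, 190, 189, 188, 188, 187, 188, 185, 180, 181, 190, 195, 197, 196, 195, 191, 188, 185]
244 [137, 136, 136, 136, 135, 135, 135, 132, 127, 127, 134, 138, 138, 137, 133, 128, 124, 123] [190, 190, 188, 188, 187, 187, 187, 185, 181, 185, 196, 201, 201, 199, 196, 192, 188, 188]
256 [120, 120, 119, 119, 119, 119, 119, 117, 114, 118, 127, 133, 135, 135, 133, 129, 125, 123] [174, 174, 174, 173, 173, 173, 172, 170, 168, 176, 188, 195, 198, 198, 196, 193, 190, 189]
268 [137, 137, 136, 136, 135, 135, 135, 133, 128, 125, 130, 135, 136, 136, 133, 128, 123, 121] [189, 189, 188, 188, 188, 188, 187, 185, 180, 182, 191, 197, 199, 198, 196, 191, 188, 187]
280 [137, 136, 137, 136, 135, 135, 134, 133, 127, 126, 131, 136, 138, 139, 135, 131, 125, 123] [189, 189, 188, 188, 188, 187, 187, 185, 181, 183, 193, 199, 201, 201, 198, 195, 191, 189]
292 [137, 136, 136, 136, 136, 136, 136, 133, 128, 125, 129, 133, 135, 135, 133, 129, 126, 125] [189, 189, 188, 188, 188, 187, 187, 185, 180, 182, 190, 196, 197, 196, 195,
[... 617 characters left out ...]
, 132, 129, 131, 133, 133, 133, 131, 128, 126, 126] [189, 188, 187, 188, 188, 187, 188, 186, 184, 185, 191, 194, 194, 193, 192, 191, 190, 190]
352 [136, 136, 136, 136, 136, 136, 137, 136, 135, 133, 132, 135, 136, 134, 132, 129, 126, 126] [188, 188, 188, 188, 188, 189, 189, 188, 188, 188, 192, 196, 197, 195, 193, 190, 189, 190]
364 [136, 136, 136, 136, 136, 136, 136, 137, 135, 134, 133, 135, 136, 136, 135, 132, 128, 125] [188, 188, 188, 188, 188, 188, 188, 188, 188, 189, 193, 196, 198, 197, 196, 194, 191, 189]
376 [136, 136, 137, 136, 137, 137, 137, 137, 136, 135, 133, 130, 124, 123, 132, 136, 136, 137] [188, 188, 188, 188, 188, 189, 189, 188, 188, 187, 187, 184, 173, 160, 161, 163, 163, 162]
```

Blank is parallel within 0.005 rad and seated. Moving on to the handle.

>>> carry_out(moves=[[0, -0.001, 0.018, 0, 0, 0, 1], [0, 0, 0.016, 0, 0, 0, 1], [-0.008, 0, 0, 0, 0, 0, 1], [-0.008, 0, 0.002, 0, 0, 0, 1], [-0.008, 0, 0.003, 0, 0, 0, 1], [-0.007, 0, 0.004, 0, 0, 0, 1], [0, 0, 0, 0, 0, 0, 1], [0, 0, 0, 0, 0, 0, 1]])

```text
time: 17.15
tool_pos: [0.6243, -0.1447, 0.2173]
ee_rot: [0.192, 3.124, -0.015]
ft_force: [-0.7, -0.3, -0.7]
opening: -0.0001
```

Run:
```python
from h import *
plan((113.5,40,134.5))
from rig import imaging
c=imaging.capture('wrist'); cv2.imwrite('pics/w12.png',c['frame'][:,:,::-1])
c=imaging.capture('scene'); cv2.imwrite('pics/s12.png',cv2.resize(c['frame'][100:300,230:480,::-1],None,fx=3,fy=3))
```

```text
t 17.15 tip now jig [108.   39.8 144.7] F [-0.7 -0.3 -0.7] open -0.0 zaxis [ 0.011 -0.011 -1.   ]
shift(tool) mm [-6.3 -0.3 10.3] turn [-0.009  0.013  0.002]
shift(target tool axes) mm [-6.4 -0.4 10.2]
```

View pics/s12.png

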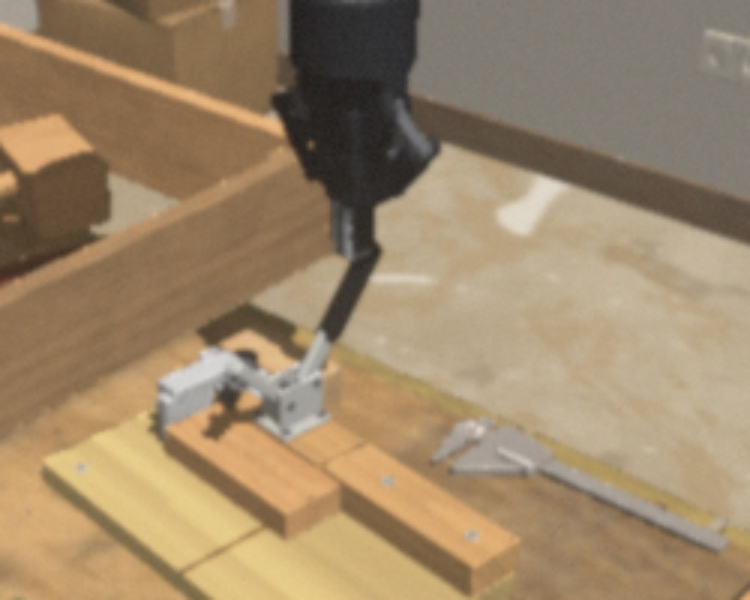

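View pics/w12.png

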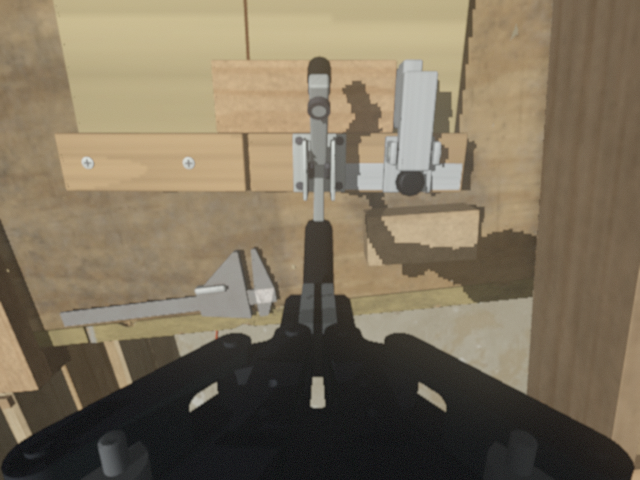

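>>> carry_out(moves=[[-0.003, 0, 0.006, 0, 0.012, 0, 1], [-0.004, 0, 0.006, 0, 0, 0, 1], [-0.004, 0, 0.006, 0, 0, 0, 1], [-0.004, 0, 0.007, 0, 0, 0, 1], [-0.004, 0, 0.007, 0, 0, 0, 1], [-0.003, 0, 0.007, 0, 0, 0, 1], [0, 0, 0, 0, 0, 0, 1], [0, 0, 0, 0, 0, 0, 1]])

```text
time: 18.05
tool_pos: [0.6476, -0.1479, 0.1746]
ee_rot: [-0.193, -3.135, 0.014]
ft_force: [0.2, -0.1, 0.2]
opening: 0.0006
```

Run:
```python
from h import *
plan((140,40,92))
from rig import imaging
c=imaging.capture('scene'); cv2.imwrite('pics/s13.png',cv2.resize(c['frame'][100:300,230:480,::-1],None,fx=3,fy=3))
```

```text
t 18.05 tip now jig [130.6  39.4 102. ] F [ 0.2 -0.1  0.2] open 0.001 zaxis [-0.002 -0.009 -1.   ]
shift(tool) mm [-9.3 -0.  10. ] turn [-0.009 -0.     0.002]
shift(target tool axes) mm [-9.3 -0.1 10. ]
```

View pics/s13.png

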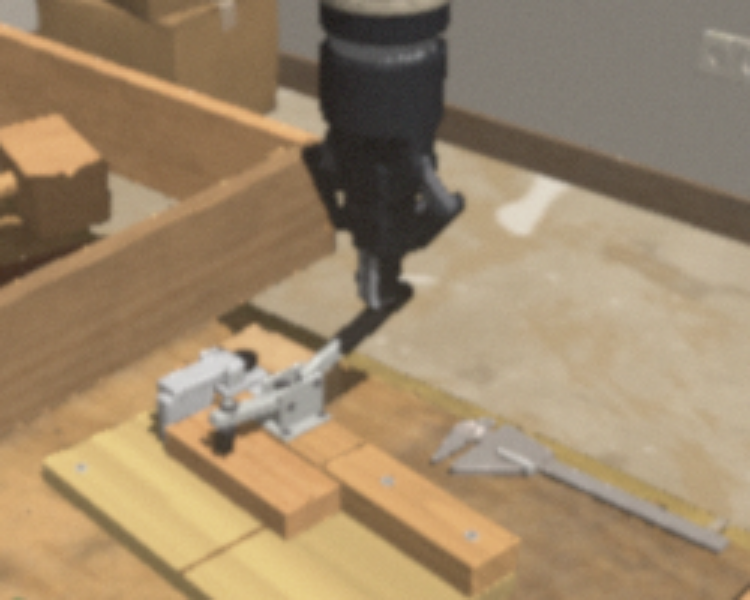

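>>> carry_out(moves=[[-0.003, 0, 0.006, 0, 0, 0, 1], [-0.003, 0, 0.006, 0, 0, 0, 1], [-0.002, 0, 0.006, 0, 0, 0, 1], [-0.001, 0, 0.006, 0, 0, 0, 1], [0, 0, 0.005, 0, 0, 0, 1], [0, 0, 0.004, 0, 0, 0, 1], [0, 0, 0.004, 0, 0, 0, 1], [0, 0, 0.003, 0, 0, 0, 1]])

```text
time: 18.9
tool_pos: [0.6577, -0.1495, 0.1461]
ee_rot: [0.191, 3.131, -0.02]
ft_force: [-10.3, 4.8, 16.6]
opening: -0.0002
```

Run:
```python
from h import *
plan((140,40,72))
from rig import imaging
c=imaging.capture('scene'); cv2.imwrite('pics/s14.png',cv2.resize(c['frame'][100:300,230:480,::-1],None,fx=3,fy=3))
```

```text
t 18.9 tip now jig [141.3  38.9  73.5] F [-10.3   4.8  16.6] open -0.0 zaxis [ 0.004 -0.013 -1.   ]
shift(tool) mm [0.9 0.2 1.5] turn [-0.012  0.005  0.003]
shift(target tool axes) mm [0.9 0.2 1.5]
```

View pics/s14.png

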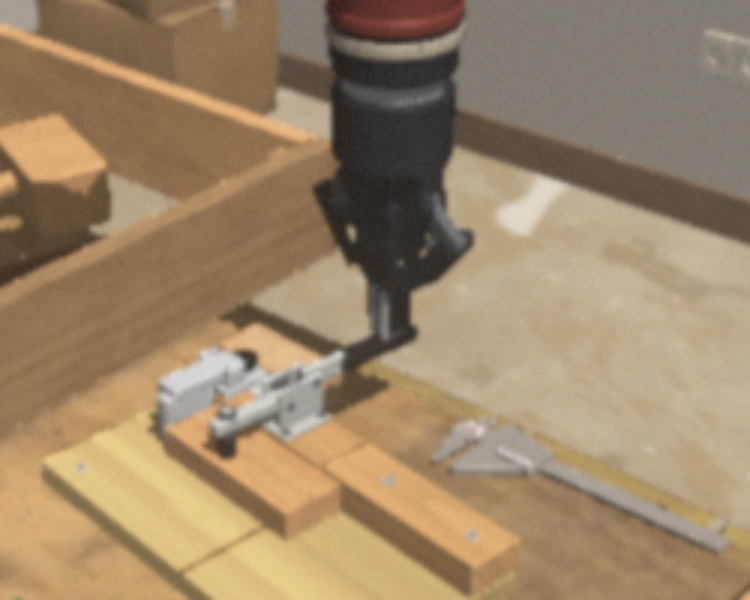

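>>> carry_out(moves=[[0, 0, 0.005, 0, 0, 0, 1], [0, 0, 0.006, 0, 0, 0, 1], [0, 0, 0.006, 0, 0, 0, 1], [0, 0, 0.006, 0, 0, 0, 1], [0, 0, 0.006, 0, 0, 0, 1], [0, 0, 0.006, 0, 0, 0, 1], [0, 0, 0.006, 0, 0, 0, 1], [0, 0, 0.006, 0, 0, 0, 1]])

```text
time: 19.75
tool_pos: [0.6571, -0.1487, 0.1454]
ee_rot: [0.184, 3.12, -0.038]
ft_force: [-23.1, 8.4, 45.2]
opening: 0.0001
```

Run:
```python
from h import *
plan((140,40,72))
from rig import imaging
c=imaging.capture('scene'); cv2.imwrite('pics/s15.png',cv2.resize(c['frame'][100:300,230:480,::-1],None,fx=3,fy=3))
```

```text
t 19.75 tip now jig [141.4  38.8  72.8] F [-23.1   8.4  45.2] open 0.0 zaxis [ 0.015 -0.025 -1.   ]
shift(tool) mm [ 0.1 -0.5  0.8] turn [-0.023  0.018  0.006]
shift(target tool axes) mm [ 0.1 -0.5  0.8]
```

View pics/s15.png

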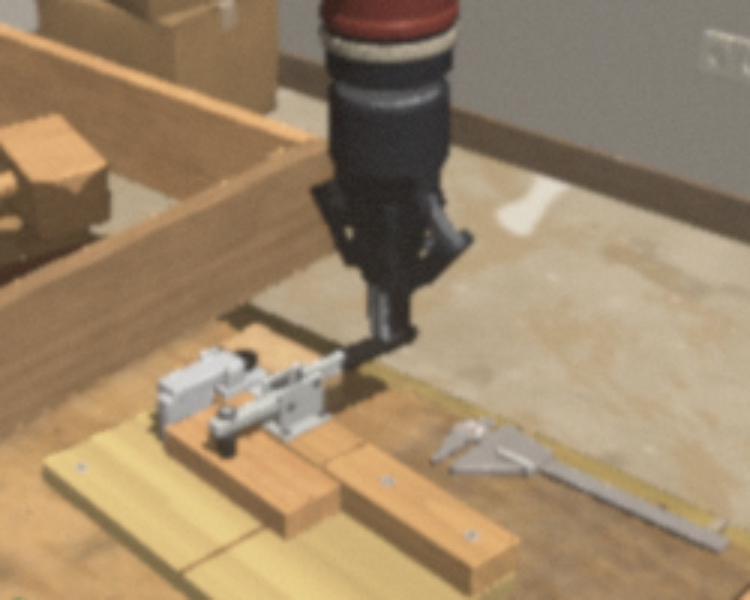

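The handle is against its hard stop: z=72.8 under 45 N, and 72.7 is expected when locked. I'll release and check.

>>> carry_out(moves=[[0, 0, -0.005, 0, 0, 0, 1], [0, 0, -0.02, 0, 0, 0, 1], [0, 0, -0.03, 0, 0, 0, 1], [0, 0, -0.04, 0, 0, 0, 1], [0, 0, -0.04, 0, 0, 0, 1], [0.03, 0, 0, 0, 0, 0, 1], [0.03, 0, 0, 0, 0, 0, 1], [0, 0, 0, 0, 0, 0, 1]])

```text
time: 20.6
tool_pos: [0.5953, -0.1383, 0.2857]
ee_rot: [0.183, 3.115, -0.041]
ft_force: [0.3, -0.3, 0.4]
opening: 0.0
```

Run:
```python
from w import *
plan((70,40,185))
from rig import imaging
c=imaging.capture('wrist'); cv2.imwrite('pics/w16.png',c['frame'][:,:,::-1]); np.savez("w16.npz",**c)
c=imaging.capture('scene'); cv2.imwrite('pics/s16.png',cv2.resize(c['frame'][100:300,230:480,::-1],None,fx=3,fy=3))
c=imaging.capture('top'); cv2.imwrite('pics/t16.png',cv2.resize(c['frame'][140:320,240:450,::-1],None,fx=3,fy=3,interpolation=cv2.INTER_CUBIC))
```

```text
t 20.6 tip now jig [ 79.1  41.3 213.2] F [ 0.3 -0.3  0.4] open 0.0 zaxis [ 0.019 -0.027 -0.999]
shift(tool) mm [ 8.1 -2.4 28. ] turn [-0.025  0.022  0.007]
shift(target tool axes) mm [ 7.5 -3.1 28.1]
```

View pics/w16.png

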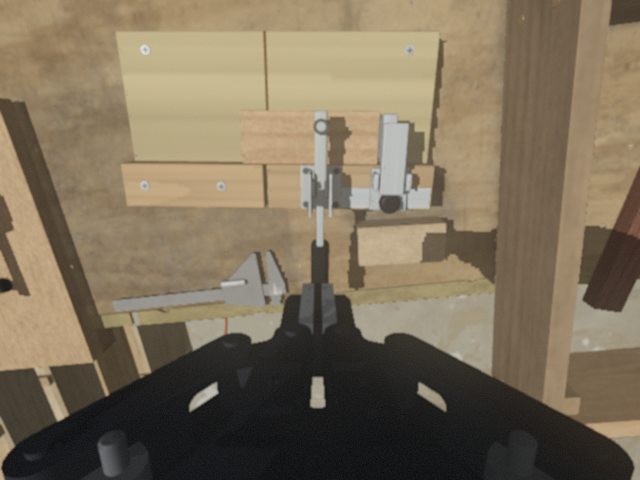

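View pics/s16.png

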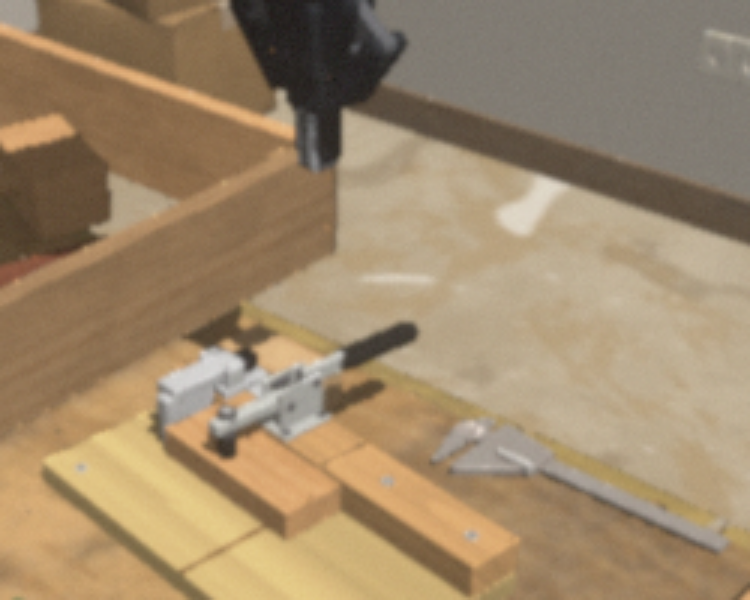

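Run:
```python
from w import *
load("w16.npz")
im=cv2.imread("pics/w16.png")[90:230,215:455]; k=3.3
im=cv2.resize(im,None,fx=k,fy=k,interpolation=cv2.INTER_CUBIC)
J=[((-75,140,18),(440,33)),((-75,-140,18),(116.5,32)),((35,-140,43),(121,164)),((75,-140,43),(128,207)),((-75,-10,18),(265,32)),((35,-10,43),(265,164)),((75,-10,43),(266,207))]
L=np.array([a[0] for a in J])/1e3; U=np.array([a[1] for a in J],float)
s=least_squares(lambda v:(proj("w",pose(v,L))-U).ravel(),JIG); v=s.x; print(v,s.fun.reshape(-1,2).round(1).tolist())
H=np.array([(35,90,40),(-10,90,40),(-10,-30,40),(35,-30,40)])/1e3
p=proj("w",pose(v,H)); cv2.polylines(im,[((p-[215,90]+.5)*k).astype(int).reshape(-1,1,2)],True,(0,0,255),1)
for th in (0,-.04):
    a=np.array([69,40,69])+97*np.array([np.cos(th),0,np.sin(th)]); print(proj("scene",pose(v,a/1e3)), (proj("scene",pose(v,a/1e3))-[230,100])*3)
cv2.imwrite("pics/w16z.png",im)
```

```text
[ 0.51470311 -0.17067209 -0.12584341] [[0.7, -0.8], [-0.7, -0.5], [-0.5, -0.6], [-0.4, 0.1], [0.0, -0.2], [0.1, 0.9], [0.7, 1.9]]
[[368.29666628 207.25901762]] [[414.88999883 321.77705285]]
[[368.19385933 208.90527211]] [[414.58157798 326.71581634]]
```

View pics/w16z.png

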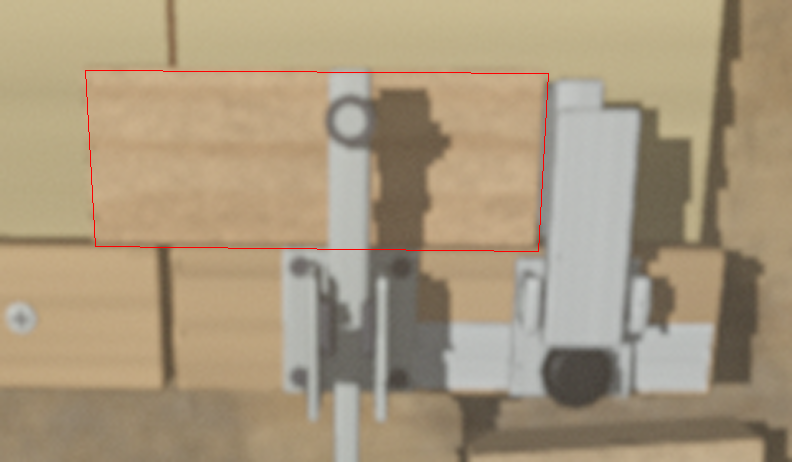

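The blank matches the predicted home outline to within about 1 px (under 1 mm), and the clamp is locked. I'm handing in.

```bash
python3 -c "
from rig import job
print(job.job_done())"
```

```text
the job is handed in; nothing more can be done
None
```

I finished all three steps in order with closed-fingertip pushes and handed the job in at about 21 s of the 64 s allowed. No verdict is reported, so whether it passed is my reading of the checks below.

- **Flip stop:** I pushed it down until it was firm, with 26 N of contact at z ≈ 62.7 mm (63 mm expected when fully down).
- **Blank:** I pushed it flat to the fence (12.5 N reaction), then along the fence until it butted the stop (9 N).
    - A second push on its near side, near the tail end, ended with almost no force. It stopped at nearly the same position as the first fence push, so it did not confirm the fence contact independently.
    - Before clamping, the wrist picture showed the blank parallel to the fence within about 0.005 rad.
- **Clamp:** I pushed the handle to its hard stop at 45 N, with z = 72.8 mm (72.7 mm expected when locked). It stayed there after I backed off.

The last wrist picture, after clamping, showed the blank matching the predicted home outline to about 1 pixel, under 1 mm. The clamp foot was on the blank and the stop was down. The gripper was about 14 cm clear, reading no contact force. In the pictures the caliper and offcut had not moved; the pencil was last seen, unmoved, before clamping.

Two things I did not fully confirm:
- **Clamp force:** I could not measure the foot's force on the blank. I judged it from the handle's locked position.
- **Jig position:** the camera views disagreed by about 3–4 mm at first. I relied on the wrist camera and contact forces instead.

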